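# Release the cheese press: throw off the pawl and wind the ratchet back

### The arm

A 6-joint arm with a two-finger parallel gripper is mounted at the origin on a cart in front of the work surface, level with it; the furniture and walls round the work are solid. World frame = base frame: x ahead of the robot, y to its left, z up, the work surface at z = 0. Lengths are in m, angles in rad, forces in N, time in s.
With the tool pointing down it reaches from about 0.3 to 0.775 m from the base axis. Payload 14.6 kg.
Tool frame: the origin (TCP) lies on the mounting face of the last link; the fingertips stand 199 mm ahead of it and the grasp point (between the pads) lies 180 mm ahead of it; z points along the fingers, y is the line along which they close (so a half turn about z gives the same grasp; the last joint's range is limited). The gripper opens to 94 mm and grips with 3 to 60 N. Pads are 16 mm wide; open, the fingers measure 119 mm over their backs; the gripper's body (75 mm by 177 mm) begins 78 mm behind the grasp point.
Start: joints at [1.25, 0.3, 1.521, -0, 1.321, -0.067], TCP at [0.138, 0.532, 0.405] pointing down, gripper open.
Joint ranges: [-3.03, 3.03], [-0.79, 2.21], [0.23, 2.52], [-1.04, 4.18], [0, 3.07], [-2.55, 2.55]. Speed limits (rad/s): [2.22, 2.22, 2.57, 3.14, 3.14, 3.14].

### API

Orientations are given as [roll, pitch, yaw] about the fixed x, y, z axes, in that order (R = Rz(yaw) Ry(pitch) Rx(roll)).
In Python, from station import get_obs, camera, hand_in gives the robot as it stands.
- The arm moves only by the tool apply_moves, never from a script. Its argument "increments" is a list of rows, each an object of numbers: "tx", "ty", "tz": the shift along the tool's x, y, z as a fraction of full scale; "ax", "ay", "az": the turn, a rotation vector about the tool's x, y, z as a fraction of full scale. In form: [{"tx": .., "ty": .., "tz": .., "ax": .., "ay": .., "az": ..}, ...]. A call has 1 to 12 rows; each row shifts and turns the commanded pose from where the row before left it, along the tool's axes as they then stand; what a row does not reach is not made up. Full scale, the value 1, is 30 mm for a shift and 5 degrees for a turn. A row lasts 1/8 s, in which the tool goes at most 62.5 mm and 10.7 degrees, less where a joint would pass 70% of its speed; a pose out of reach is approached as far as the arm can. A call with a number of a shift or a turn outside -1 to 1 is refused whole. A call with a gripper value outside its range is refused whole. "jaw" is the closure, from 0 (fully open) to 1 (shut), set as the call begins (left out, the last holds). The fingers move at their own pace and stop on an object; "force" is the grip in N (left out, the last holds). Time passes only in rows, so rows that do not move let the fingers close. It gives the time, the measured TCP pose, the force, the opening and the grip force at its end, in the units of the state.
- get_obs(): the state, without advancing time (a new reading comes with each control period).
- camera(name): name is "scene" or "side" or "wrist"; returns a dict with "pixels" (480x640x3 uint8, red, green, blue), "camera_matrix" (3x3 intrinsics, pixels), "R" (3x3) and "t" (3): a world point X has camera coordinates R X + t; the wrist camera has in their place "T_tool_cam" (4x4, takes a point from camera to tool coordinates, whose origin is the TCP and whose axes are the flange's). Camera axes: x right, y down, z forward; pixel columns grow to the right and rows downward; lengths in m; the calibration is good to about 2 mm. A picture is of the moment at which its call begins: read the wrist's pose just before it. There is no depth.
- hand_in(): hands the job in; it is judged then, once.
The state is a dict: "time_s": time; "qpos": joint angles; "joint_vel": joint speeds; "tau": joint torques, N m; "ee_pos": TCP position; "eef_rot": TCP orientation; "force": force on the tool from outside, world axes, zero at the start; "moment": the same for the moment, N m; "grip_width": finger opening in m; "grip_force": force on a finger pad.
Only numpy, scipy, OpenCV 4.12 (cv2) and the standard library are available. Lean on these libraries where they do the work, as an engineer would, in place of code of your own. Each camera call takes 0.05 s, during which the arm holds its last target. There are 200 camera calls.

### The job

Release the cheese press: lift the pawl out of the ratchet wheel by its red ball and throw it right over so that it stays back on its rest, then wind the crank backwards (anticlockwise seen from above) until it comes up firmly against the rubber end stop, pushing the buffer in a little but not straining it, and let go so that it stays there. Never force the wheel back against the engaged pawl, and leave the things standing around where they are.

Things in the scene. Friction and masses are not known exactly. Their poses are not given: they have to be found in the camera images.
- press: Fixed cheese press: wooden board 170 x 230 x 18 mm, two steel columns, white cross-beam along y (top 145 mm above the worktop), white mould under it; a brass ratchet wheel with a crank lies on top. Origin on the worktop under the wheel's axis; z up, +y along the beam towards the pawl's end.
- stop_housing: White round housing (radius 47 mm) on the beam under the wheel, fixed. Hidden in it is the end stop, a springy rubber buffer, met somewhere between crank readings 1.85 and 2.75 rad, different each time: find it by feel. Past first contact the push at the knob rises about 1 N per mm above the drag: 4 to 10 N above the drag is right, over 15 N strains it.
- crank (a joint): Wheel with crank, vertical axis. In rad, 0.0 to 0.2 at the start; grows as it is wound backwards (anticlockwise from above). Constant drag 0.3 N m (about 5 N at the knob), so it stays where it is left, even a few mm into the buffer. With the pawl engaged it turns back at most 0.3 rad before a tooth meets the pawl. It raises the pressing plate 8 mm per rad.
- crank_knob (a point): Grip centre of the crank's black upright knob: round, 20 mm thick (23 mm near the top), from 198 to 238 mm above the worktop, this point at 220 mm, 62 mm from the axis. It does not spin on the crank, but can slip round between fingers. Crank arm below it 17 mm wide. At crank reading q it stands at 190 deg + q about the axis, anticlockwise from the press's +x.
- crank_axis (a point): Fixed point on the wheel's vertical axis at the height of the crank_knob point (220 mm).
- pawl (a joint): Drop pawl (steel bar 52 x 12 x 7 mm, nose between the wheel's teeth, about 40 g) on a level pin. In rad: 0 engaged (nose down), 1.95 thrown right over onto its rubber rest. Light; falls back to 0 when let go below about 1.1 and falls over to the rest beyond about 1.3.
- pawl_ball (a point): Centre of the red ball (18 mm diameter) on a short stem on the pawl, the part to hold; 215 mm above the worktop when engaged. It lies 30 mm inwards (towards the wheel axis) and 30 mm above the pin when engaged, and swings about the pin (radius 42 mm) up, over and outwards along the press's +y axis.
- pawl_pin (a point): Centre of the pawl's hinge pin, fixed: 82 mm from the wheel's axis along the press's +y, 184.5 mm above the worktop. The pin is level, along the press's x axis.
- orange_1_mid (a point): Orange, 73 mm, bystander; point at its middle.
- apple_1_mid (a point): Red apple, 74 mm, bystander; point at its middle.
- salt_mill_mid (a point): Glass salt mill with black head, 43 mm thick and 170 mm tall, bystander; point half-way up.
- tin_1_mid (a point): Food tin, 75 mm across and 58 mm tall, bystander; point at its middle.
- teaspoon_1_mid (a point): Teaspoon, 130 x 26 x 11 mm, lying on the worktop, bystander; point at its middle.

How it is judged:
On the way, in this order (a step that is already met when the one before it is completed fails the run):
1. the pawl is lifted out of the wheel and thrown right over (value of joint pawl above 1.75 rad), for 0.2 s.
2. the crank is wound backwards firmly against the rubber end stop (contact force between crank and stop_housing above 3 N and value of joint crank above 1.7 rad), for 0.2 s.
At the end, for the whole second after the job is handed in: The pawl lies thrown back on its rest (joint above 1.75 rad), the crank is wound back and at rest, its dog still pressing on the rubber end stop with more than 1.5 N, and the orange, apple, mill, tin and teaspoon are within 30 mm of where they stood (value of joint pawl above 1.75 rad and value of joint crank above 1.7 rad and contact force between crank and stop_housing above 1.5 N and velocity of joint crank below 0.05 rad/s and distance of each of orange_1_mid, apple_1_mid, salt_mill_mid, tin_1_mid, teaspoon_1_mid from where it was at the start of the episode below 0.03 m); the robot touches nothing.
It fails at once if the wheel is forced back against the engaged pawl (over 15 N between them) (contact force between crank and pawl above 15 N).
It fails at once if the end stop is strained (over 25 N on it) (contact force between crank and stop_housing above 25 N).
It fails at once if a bystander is knocked away (moved over 50 mm) (distance of any of orange_1_mid, apple_1_mid, salt_mill_mid, tin_1_mid, teaspoon_1_mid from where it was at the start of the episode above 0.05 m).
It also fails if it takes over 53 s, if anything falls off the work surface, if the arm or the gripper's body presses on something with over 40 N, if the wrist force passes 120 N, or if a joint passes its speed limit or range.

## Working session

There is one attempt and no reset: what is moved stays moved. The work goes in short steps, Python scripts to look and compute and a tool call to move; the robot and the scene stay as the last step left them, time stands still between calls to the robot, and variables do not carry over. Pictures are saved under pics/ and viewed, at most 10 in all, crops included, and the job is handed in when it is done.

Besides the shell and the picture viewer there is one more tool, called by a JSON object that holds its "op" and its "data". apply_moves: Moves the arm, as the interface text tells. Its arguments: {"type":"object","properties":{"increments":{"type":"array"},"jaw":{"type":"number"},"force":{"type":"number"}},"required":["increments"]}

```bash
ls; mkdir -p pics
cat > h.py <<'E'
import numpy as np,cv2
from station import get_obs,camera,hand_in
from scipy.spatial.transform import Rotation as Ro
def snap(n,f=None):
    o=get_obs();c=camera(n)
    if f: cv2.imwrite('pics/'+f,c['pixels'][:,:,::-1])
    if 'R' in c: R,t=np.array(c['R']),np.array(c['t']); C=-R.T@t; A=R.T
    else:
        T=np.array(c['T_tool_cam']); Rt=Ro.from_euler('xyz',o['eef_rot']).as_matrix()
        A=Rt@T[:3,:3]; C=Rt@T[:3,3]+np.array(o['ee_pos'])
    return c['pixels'],np.array(c['camera_matrix']),A,C
def onz(cam,uv,z):
    p,K,A,C=cam; d=A@np.linalg.inv(K)@np.array([uv[0],uv[1],1.]); return C+d*(z-C[2])/d[2]
def ray(cam,uv):
    p,K,A,C=cam; d=A@np.linalg.inv(K)@np.array([uv[0],uv[1],1.]); return C,d/np.linalg.norm(d)
def proj(cam,X):
    p,K,A,C=cam; q=K@(A.T@(np.array(X)-C)); return q[:2]/q[2]
def tri(r):
    M=sum(np.eye(3)-np.outer(d,d) for C,d in r); b=sum((np.eye(3)-np.outer(d,d))@C for C,d in r); return np.linalg.solve(M,b)
def blobs(cam,lo,hi,amin=30):
    h=cv2.cvtColor(cam[0],cv2.COLOR_RGB2HSV)
    m=cv2.inRange(h,np.array(lo),np.array(hi))
    if lo[0]==0: m|=cv2.inRange(h,np.array([172,lo[1],lo[2]]),np.array([180,hi[1],hi[2]]))
    n,l,s,c=cv2.connectedComponentsWithStats(m)
    return [(c[i].round(1).tolist(),s[i].tolist()) for i in range(1,n) if s[i][4]>amin]
E
python3 - <<'E'
from h import *
print(get_obs())
ims=[]
for n in('scene','side','wrist'):
    c=snap(n,n+'0.png'); print(n,c[3],c[2][:,2],blobs(c,[0,140,70],[7,255,255]))
E
```

```text
pics
{'time_s': 0.0, 'qpos': array([ 1.25043386e+00,  3.00457118e-01,  1.52157181e+00,  7.55445235e-06,
        1.32070443e+00, -6.65968229e-02]), 'joint_vel': array([ 7.12210608e-04, -9.60013342e-04,  1.27985048e-04, -7.11101893e-04,
       -5.51852737e-05, -1.60820112e-03]), 'tau': array([ 2.58865388e-03, -5.31803906e+01, -3.52734590e+01,  7.09072687e-02,
        2.44325126e-02, -9.84726557e-05]), 'ee_pos': array([0.138068  , 0.53235364, 0.40409779]), 'eef_rot': array([-3.14045496e+00, -8.32123934e-05,  2.88782509e+00]), 'force': array([ 0.41848692, -0.1995291 , -0.70731297]), 'moment': array([ 0.02369832, -0.04256295,  0.03241102]), 'grip_force': 0.0, 'grip_width': 0.09412269399741333}
scene [-0.01413625 -0.18929822  0.57471419] [ 0.68530372  0.5378617  -0.49098227] [([370.6, 138.0], [364, 125, 14, 29, 244]), ([330.3, 245.9], [310, 235, 38, 25, 632])]
side [ 0.33222137 -0.69554944  0.72644421] [ 0.20724825  0.83707597 -0.50631214] [([295.5, 231.4], [292, 228, 8, 8, 51]), ([377.2, 257.1], [365, 244, 26, 28, 581]), ([595.0, 442.5], [589, 434, 15, 22, 165]), ([628.1, 446.3], [621, 444, 14, 6, 40]), ([621.2, 468.5], [598, 454, 42, 26, 782])]
wrist [0.06620674 0.55074779 0.38386311] [ 0.25147193 -0.06689054 -0.96555037] []
```

View pics/scene0.png

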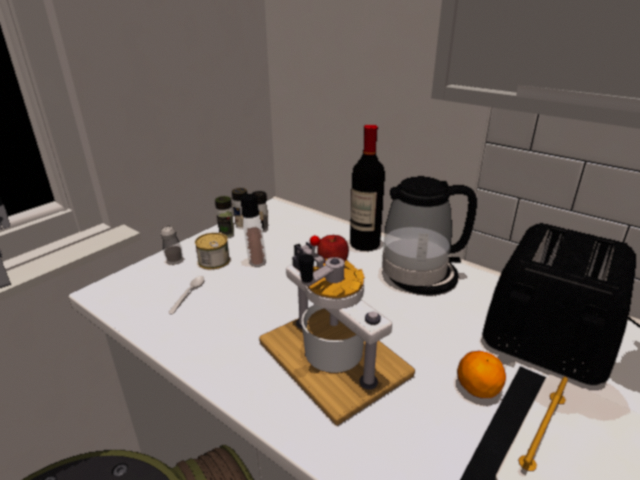

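View pics/side0.png

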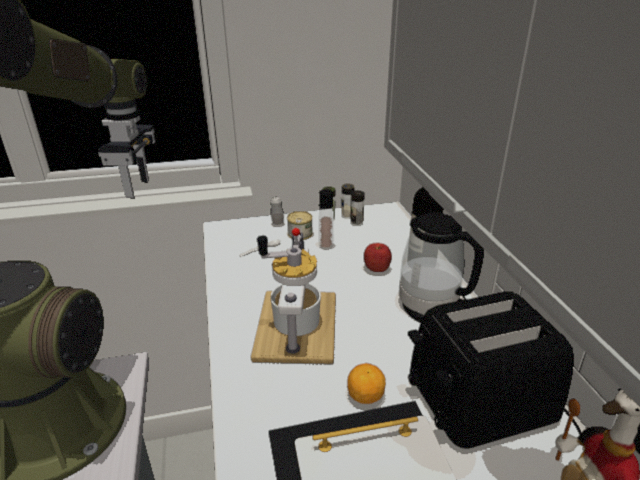

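The scene view shows the press at about (335,330), the red ball at (316,241) and the knob at (305,265). In the side view the ball is at (295,231) and the knob at (263,245).

```bash
cat > a.py <<'E'
from h import *
S=snap('scene');D=snap('side')
def redc(c,x0,x1,y0,y1):
    h=cv2.cvtColor(c[0],cv2.COLOR_RGB2HSV)[y0:y1,x0:x1]
    m=((h[...,0]<7)|(h[...,0]>172))&(h[...,1]>130)&(h[...,2]>60); y,x=np.nonzero(m); return (x.min()+x.max())/2+x0,(y.min()+y.max())/2+y0,len(x)
def blk(c,x0,x1,y0,y1):
    g=c[0][y0:y1,x0:x1].max(2); m=(g<45).astype(np.uint8); n,l,s,ce=cv2.connectedComponentsWithStats(m)
    return [(s[i]+[x0,y0,0,0,0]).tolist()+ce[i].round(1).tolist() for i in range(1,n) if s[i][4]>15]
a=redc(S,306,322,232,247);b=redc(D,286,304,224,240);print(a,b)
B=tri([ray(S,a[:2]),ray(D,b[:2])]);print('ball',B,onz(S,a,.215),onz(D,b,.215))
print(blk(S,285,325,240,290),blk(D,250,275,230,262))
for c,uv in((D,[(267,293),(336,293),(335,360),(254,357)]),(S,[(260,345),(336,411),(412,368),(333,316)])):
    print([onz(c,u,.018).round(3).tolist() for u in uv])
print('orange',onz(S,(481,374),.036),onz(D,(366,384),.036),'apple',onz(S,(333,249),.037),onz(D,(377,257),.037),'mill',onz(S,(257,262),0),'tin',onz(S,(212,250),.03),'spoon',onz(S,(187,293),.005))
for n,c,r in(('s',S,(230,380,220,400)),('d',D,(235,345,215,325))):
    im=c[0][r[0]:r[1],r[2]:r[3]] if 0 else c[0][r[2]:r[3],r[0]:r[1]]
    cv2.imwrite(f'pics/c{n}.png',cv2.resize(im[:,:,::-1],None,fx=4 if n=='d' else 3,fy=4 if n=='d' else 3,interpolation=2))
E
python3 a.py
```

```text
(np.float64(315.5), np.float64(241.0), 105) (np.float64(295.5), np.float64(231.5), 51)
ball [0.47938032 0.20728773 0.2171872 ] [0.48126977 0.20863383 0.215     ] [0.48041537 0.21268958 0.215     ]
[[294, 246, 20, 37, 454, 18.9, 24.8]] [[258, 236, 9, 20, 146, 12.4, 15.1]]
[[0.417, 0.28, 0.018], [0.578, 0.242, 0.018], [0.52, 0.023, 0.018], [0.364, 0.069, 0.018]]
[[0.402, 0.272, 0.018], [0.369, 0.082, 0.018], [0.517, 0.035, 0.018], [0.545, 0.219, 0.018]]
orange [ 0.55445924 -0.06434567  0.036     ] [ 0.55604091 -0.06903323  0.036     ] apple [0.72177644 0.35017557 0.037     ] [0.71448536 0.34580603 0.037     ] mill [0.61440905 0.49305776 0.        ] tin [0.5548292  0.57807942 0.03      ] spoon [0.43111731 0.51670866 0.005     ]
```

View pics/cs.png

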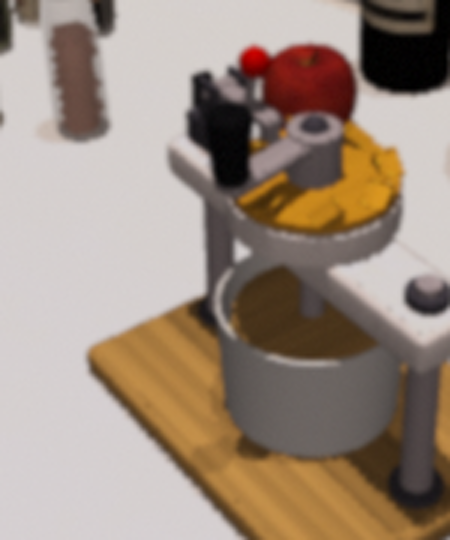

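View pics/cd.png

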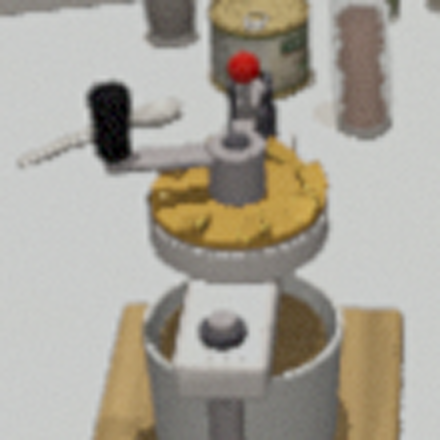

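The crops show the knob at scene (307,268) and side (262.5,245.5), and the hub top at scene (335,260) and side (294,250.5). The pawl's black bracket sits beyond the knob.

```bash
cat > b.py <<'E'
from h import *
from scipy.optimize import least_squares
S=snap('scene');D=snap('side')
K=tri([ray(S,(306.7,268.3)),ray(D,(262.5,245.5))]);H=tri([ray(S,(335,261)),ray(D,(294,250.5))])
print('knob',K,onz(S,(306.7,268.3),.218),onz(D,(262.5,245.5),.218),'hub',H)
E1=tri([ray(S,(372.5,317)),ray(D,(290.5,297))]);print('bolt',E1)
ob=[(S,(315.5,241),0),(D,(295.5,231.5),0),(S,(306.7,268.3),1),(D,(262.5,245.5),1),(S,(335,261),2),(D,(294,250.5),2)]
def f(p):
    x,y,w,q,hz=p;r=[]
    P=[(x+.052*np.cos(w+np.pi/2),y+.052*np.sin(w+np.pi/2),.2145),(x+.062*np.cos(w+q+np.radians(190)),y+.062*np.sin(w+q+np.radians(190)),.218),(x,y,hz)]
    for c,u,i in ob: r+=list(proj(c,P[i])-u)
    return r
s=least_squares(f,[K[0]+.06,K[1],-.2,.1,.21]);print(s.x,np.degrees(s.x[2]),np.round(s.fun,1))
E
python3 b.py
```

```text
knob [0.40529076 0.16405913 0.21943268] [0.40742849 0.16592949 0.218     ] [0.40534853 0.16584335 0.218     ] hub [0.46748289 0.15952466 0.20223977]
bolt [0.44380132 0.07389754 0.15138583]
[ 0.46779941  0.15962921 -0.26182824 -0.00608468  0.20229849] -15.001652861050623 [-0.6  0.   0.6  0.8 -0.3  0.5  0.4  0.1  0.1  0.3  0.2 -0.4]
```

{"op": "apply_moves", "data": {"increments": [{"tx": -1,"ty": -0.55,"tz": -0.16,"az": 0},{"tx": -1,"ty": -0.55,"tz": -0.16},{"tx": -1,"ty": -0.55,"tz": -0.16},{"tx": -1,"ty": -0.55,"tz": -0.16},{"tx": -1,"ty": -0.55,"tz": -0.16},{"tx": -1,"ty": -0.55,"tz": -0.16},{"tx": -1,"ty": -0.55,"tz": -0.16},{"tx": -1,"ty": -0.55,"tz": -0.16},{"tx": -1,"ty": -0.55,"tz": -0.16},{"tx": -1,"ty": -0.55,"tz": -0.16},{"tx": -1,"ty": -0.55,"tz": -0.16},{"az": 1}], "jaw": 0.5, "force": 15}}

```text
schema error: expected keys tx, ty, tz, ax, ay, az
```

{"op": "apply_moves", "data": {"increments": [{"az": 1},{"az": 1},{"az": 1},{"az": 1},{"az": 1},{"az": 1},{"az": 1},{"az": 1},{"az": 1},{"az": 1},{"az": 1},{"az": 1}]}}

```text
schema error: expected keys tx, ty, tz, ax, ay, az
```

{"op": "apply_moves", "data": {"increments": [{"az": 1},{"az": 1},{"az": 1},{"az": 1},{"az": 1},{"az": 0.1},{}]}}

```text
schema error: expected keys tx, ty, tz, ax, ay, az
```

```bash
cat > c.py <<'E'
from h import *
o=get_obs();print(o['time_s'],o['ee_pos'],np.degrees(o['eef_rot']),o['grip_width'],o['qpos'],o['force'])
W=snap('wrist','w1.png');print(blobs(W,[0,140,70],[7,255,255]))
for X in([.481,.210,.215],[.406,.165,.220],[.468,.160,.202]):print(proj(W,X))
E
python3 c.py
```

```text
0.35 [0.13809929 0.53237913 0.40456962] [-1.79991554e+02 -1.82264450e-03  1.65457424e+02] 0.0942298754046725 [ 1.25039246e+00  2.99998737e-01  1.52105142e+00  2.26362278e-05
  1.32069170e+00 -6.65936377e-02] [ 0.87372035 -0.36826191  0.63121606]
[]
[ 17.63192158 800.83062067]
[-93.46788055 761.96054362]
[-35.11724516 773.26214164]
```

View pics/w1.png

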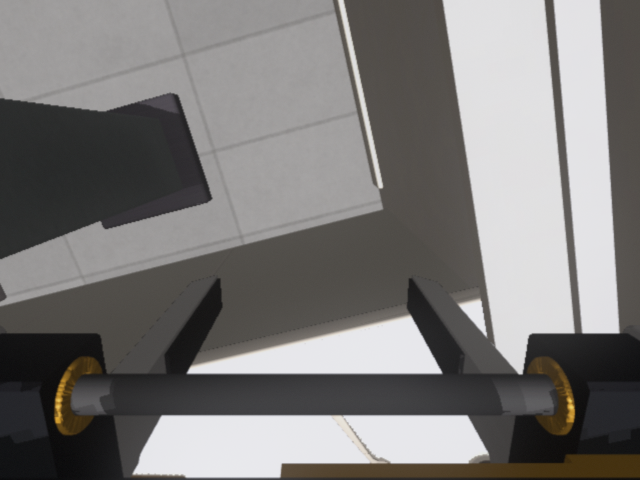

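All keys have to be in every row, so nothing moved. The wrist picture shows only the floor and the fingers. I'll write a planner that works out the rows.

```bash
cat > plan.py <<'E'
from h import *
def rows(p,yaw,way,yaws,tilt=None):
    "way: list of world TCP positions, yaws in deg; tool down"
    out=[]
    for X,y in zip(way,yaws):
        R=Ro.from_euler('xyz',[180,0,yaw],degrees=True).as_matrix()
        d=R.T@(np.array(X)-p)/.03; a=-((y-yaw+180)%360-180)/5
        d=d.round(2);a=round(a,2)
        out.append('{"tx":%g,"ty":%g,"tz":%g,"ax":0,"ay":0,"az":%g}'%(d[0],d[1],d[2],a))
        p=p+R@d*.03; yaw=yaw-a*5
    print(',\n'.join(out)); return p,yaw
E
python3 - <<'E'
from plan import *
o=get_obs();p=np.array(o['ee_pos']);y=165.46
T=np.array([.481,.210,.47]);n=19
rows(p,y,[p+(T-p)*min(1,(i+1)/17) for i in range(n)],[y-90.46*(i+1)/n for i in range(n)])
E
```

```text
{"tx":-0.81,"ty":-0.44,"tz":-0.13,"ax":0,"ay":0,"az":0.95},
{"tx":-0.84,"ty":-0.38,"tz":-0.13,"ax":0,"ay":0,"az":0.95},
{"tx":-0.87,"ty":-0.3,"tz":-0.12,"ax":0,"ay":0,"az":0.96},
{"tx":-0.9,"ty":-0.23,"tz":-0.13,"ax":0,"ay":0,"az":0.95},
{"tx":-0.91,"ty":-0.15,"tz":-0.13,"ax":0,"ay":0,"az":0.95},
{"tx":-0.92,"ty":-0.08,"tz":-0.13,"ax":0,"ay":0,"az":0.95},
{"tx":-0.92,"ty":-0.01,"tz":-0.13,"ax":0,"ay":0,"az":0.96},
{"tx":-0.92,"ty":0.08,"tz":-0.13,"ax":0,"ay":0,"az":0.95},
{"tx":-0.91,"ty":0.15,"tz":-0.12,"ax":0,"ay":0,"az":0.95},
{"tx":-0.9,"ty":0.23,"tz":-0.13,"ax":0,"ay":0,"az":0.95},
{"tx":-0.87,"ty":0.3,"tz":-0.13,"ax":0,"ay":0,"az":0.95},
{"tx":-0.85,"ty":0.37,"tz":-0.13,"ax":0,"ay":0,"az":0.96},
{"tx":-0.81,"ty":0.43,"tz":-0.13,"ax":0,"ay":0,"az":0.95},
{"tx":-0.77,"ty":0.51,"tz":-0.13,"ax":0,"ay":0,"az":0.95},
{"tx":-0.73,"ty":0.57,"tz":-0.12,"ax":0,"ay":0,"az":0.95},
{"tx":-0.67,"ty":0.62,"tz":-0.13,"ax":0,"ay":0,"az":0.96},
{"tx":-0.63,"ty":0.68,"tz":-0.13,"ax":0,"ay":0,"az":0.95},
{"tx":0,"ty":0,"tz":-0,"ax":0,"ay":0,"az":0.95},
{"tx":0,"ty":0,"tz":-0,"ax":0,"ay":0,"az":0.95}
```

{"op": "apply_moves", "data": {"increments": [{"tx": -0.81,"ty": -0.44,"tz": -0.13,"ax": 0,"ay": 0,"az": 0.95},{"tx": -0.84,"ty": -0.38,"tz": -0.13,"ax": 0,"ay": 0,"az": 0.95},{"tx": -0.87,"ty": -0.3,"tz": -0.12,"ax": 0,"ay": 0,"az": 0.96},{"tx": -0.9,"ty": -0.23,"tz": -0.13,"ax": 0,"ay": 0,"az": 0.95},{"tx": -0.91,"ty": -0.15,"tz": -0.13,"ax": 0,"ay": 0,"az": 0.95},{"tx": -0.92,"ty": -0.08,"tz": -0.13,"ax": 0,"ay": 0,"az": 0.95},{"tx": -0.92,"ty": -0.01,"tz": -0.13,"ax": 0,"ay": 0,"az": 0.96},{"tx": -0.92,"ty": 0.08,"tz": -0.13,"ax": 0,"ay": 0,"az": 0.95},{"tx": -0.91,"ty": 0.15,"tz": -0.12,"ax": 0,"ay": 0,"az": 0.95},{"tx": -0.9,"ty": 0.23,"tz": -0.13,"ax": 0,"ay": 0,"az": 0.95}], "jaw": 0.5, "force": 15}}

```text
time_s: 1.65
ee_pos: [0.3405, 0.342, 0.4432]
eef_rot: [3.141, 0.0, 2.054]
force: [-0.6, 0.6, 0.5]
grip_width: 0.0469
grip_force: 0.0
```

{"op": "apply_moves", "data": {"increments": [{"tx": -0.87,"ty": 0.3,"tz": -0.13,"ax": 0,"ay": 0,"az": 0.95},{"tx": -0.85,"ty": 0.37,"tz": -0.13,"ax": 0,"ay": 0,"az": 0.96},{"tx": -0.81,"ty": 0.43,"tz": -0.13,"ax": 0,"ay": 0,"az": 0.95},{"tx": -0.77,"ty": 0.51,"tz": -0.13,"ax": 0,"ay": 0,"az": 0.95},{"tx": -0.73,"ty": 0.57,"tz": -0.12,"ax": 0,"ay": 0,"az": 0.95},{"tx": -0.67,"ty": 0.62,"tz": -0.13,"ax": 0,"ay": 0,"az": 0.96},{"tx": -0.63,"ty": 0.68,"tz": -0.13,"ax": 0,"ay": 0,"az": 0.95},{"tx": 0,"ty": 0,"tz": 0,"ax": 0,"ay": 0,"az": 0.95},{"tx": 0,"ty": 0,"tz": 0,"ax": 0,"ay": 0,"az": 0.95},{"tx": 0,"ty": 0,"tz": 0,"ax": 0,"ay": 0,"az": 0}]}}

```text
time_s: 2.9
ee_pos: [0.4809, 0.2099, 0.47]
eef_rot: [-3.142, 0.0, 1.31]
force: [0.2, -0.5, -0.6]
grip_width: 0.0473
grip_force: 0.0
```

```bash
sed -i s/w1.png/w2.png/ c.py; python3 c.py
```

```text
2.9 [0.48091585 0.20985841 0.47003315] [-1.79999667e+02  1.18212235e-03  7.50298142e+01] 0.04726618572452509 [ 3.41655978e-01  2.00120955e-01  1.49360950e+00 -1.38000092e-05
  1.44787869e+00  6.02936702e-01] [ 0.21373727 -0.52337644 -0.59165976]
[([520.3, 16.3], [484, 0, 76, 38, 2145]), ([314.4, 255.5], [303, 244, 25, 24, 443])]
[312.10330433 258.32464998]
[222.07806416 349.40748859]
[312.77415989 321.87198705]
```

View pics/w2.png

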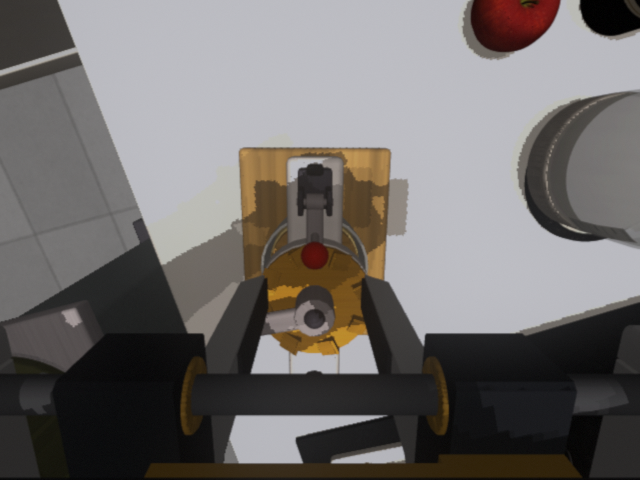

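The wrist view shows the red ball at (314,256), predicted at (312,258), centred between the fingers. The dark bracket runs out from about y=215 to 165. I'll work out how high the bracket is from the scene view.

```bash
cat > d.py <<'E'
from h import *
S=snap('scene');D=snap('side')
for r in(.082,.095,.107,.115):
    x=np.array([.468+r*.2588,.1596+r*.966])
    print(r,[(z,proj(S,[*x,z]).round(1).tolist(),proj(D,[*x,z]).round(1).tolist()) for z in(.185,.2,.215)])
W=snap('wrist')
for z in(.215,):print(onz(W,(314.4,255.5),z))
E
python3 d.py
```

```text
0.082 [(0.185, [304.5, 249.3], [297.8, 237.4]), (0.2, [304.3, 241.5], [297.6, 231.4]), (0.215, [304.1, 233.6], [297.4, 225.3])]
0.095 [(0.185, [300.1, 246.2], [298.2, 234.5]), (0.2, [299.8, 238.5], [298.0, 228.5]), (0.215, [299.6, 230.6], [297.9, 222.5])]
0.107 [(0.185, [296.1, 243.4], [298.7, 231.8]), (0.2, [295.8, 235.7], [298.5, 225.9]), (0.215, [295.5, 227.9], [298.3, 219.9])]
0.115 [(0.185, [293.4, 241.6], [298.9, 230.1]), (0.2, [293.1, 233.9], [298.8, 224.2]), (0.215, [292.9, 226.1], [298.6, 218.2])]
[0.48284754 0.21158484 0.215     ]
```

{"op": "apply_moves", "data": {"increments": [{"tx": 0.02,"ty": 0.02,"tz": 0.7,"ax": 0,"ay": 0,"az": 0},{"tx": 0.02,"ty": 0.02,"tz": 0.7,"ax": 0,"ay": 0,"az": 0},{"tx": 0,"ty": 0,"tz": 0.5,"ax": 0,"ay": 0,"az": 0},{"tx": 0,"ty": 0,"tz": 0.3,"ax": 0,"ay": 0,"az": 0},{"tx": 0,"ty": 0,"tz": 0,"ax": 0,"ay": 0,"az": 0}]}}

```text
time_s: 3.72
ee_pos: [0.4824, 0.2108, 0.4038]
eef_rot: [-3.141, 0.0, 1.309]
force: [0.1, -0.2, 0.1]
grip_width: 0.047
grip_force: 0.0
```

{"op": "apply_moves", "data": {"increments": [{"tx": 0,"ty": 0,"tz": 0,"ax": 0,"ay": 0,"az": 0},{"tx": 0,"ty": 0,"tz": 0,"ax": 0,"ay": 0,"az": 0},{"tx": 0,"ty": 0,"tz": 0,"ax": 0,"ay": 0,"az": 0},{"tx": 0,"ty": 0,"tz": 0,"ax": 0,"ay": 0,"az": 0},{"tx": 0,"ty": 0,"tz": 0,"ax": 0,"ay": 0,"az": 0}], "jaw": 1, "force": 8}}

```text
time_s: 4.35
ee_pos: [0.482, 0.2109, 0.4043]
eef_rot: [-3.14, 0.0, 1.309]
force: [-7.1, 1.0, 3.8]
grip_width: 0.0169
grip_force: 8.0
```

{"op": "apply_moves", "data": {"increments": [{"tx": 0,"ty": -0.04,"tz": 0,"ax": 0,"ay": 0,"az": 0},{"tx": 0.29,"ty": 0,"tz": -0.22,"ax": 0,"ay": 0,"az": 0},{"tx": 0.34,"ty": 0,"tz": -0.14,"ax": 0,"ay": 0,"az": 0},{"tx": 0.37,"ty": 0,"tz": -0.05,"ax": 0,"ay": 0,"az": 0},{"tx": 0.37,"ty": 0,"tz": 0.05,"ax": 0,"ay": 0,"az": 0},{"tx": 0.34,"ty": 0,"tz": 0.14,"ax": 0,"ay": 0,"az": 0},{"tx": 0.16,"ty": 0,"tz": 0.11,"ax": 0,"ay": 0,"az": 0}]}}

```text
time_s: 5.22
ee_pos: [0.496, 0.266, 0.407]
eef_rot: [3.141, -0.0, 1.31]
force: [4.4, -0.5, 1.3]
grip_width: 0.0169
grip_force: 8.0
```

```bash
cat > e.py <<'E'
from h import *
import sys
S=snap('scene');D=snap('side');o=get_obs();print(o['ee_pos'],o['force'],o['grip_width'])
for n,c,r in(('s',S,(275,345,220,290)),('d',D,(250,320,205,275))):
    im=c[0][r[2]:r[3],r[0]:r[1]]
    globals()['i'+n]=cv2.resize(im,None,fx=5,fy=5,interpolation=2)
cv2.imwrite(sys.argv[1],np.hstack([globals()['is'],globals()['id']])[:,:,::-1])
for c in(S,D):print(blobs(c,[0,140,60],[7,255,255],15))
E
python3 e.py pics/e1.png
```

```text
[0.49592619 0.26580761 0.40697492] [4.94052103 0.5247593  2.7726233 ] 0.017151312833508386
[([369.9, 138.6], [363, 125, 15, 30, 354]), ([296.6, 224.7], [294, 221, 7, 9, 47]), ([332.1, 247.6], [318, 235, 30, 28, 599])]
[([298.0, 216.9], [294, 215, 8, 6, 27]), ([377.2, 257.1], [365, 244, 26, 28, 585]), ([611.9, 461.5], [585, 433, 55, 47, 1299]), ([626.9, 446.1], [617, 443, 18, 7, 44])]
```

{"op": "apply_moves", "data": {"increments": [{"tx": 0,"ty": 0,"tz": 0,"ax": 0,"ay": 0,"az": 0},{"tx": 0,"ty": 0,"tz": 0,"ax": 0,"ay": 0,"az": 0},{"tx": 0,"ty": 0,"tz": 0,"ax": 0,"ay": 0,"az": 0},{"tx": 0,"ty": 0,"tz": -0.7,"ax": 0,"ay": 0,"az": 0},{"tx": 0,"ty": 0,"tz": -0.9,"ax": 0,"ay": 0,"az": 0},{"tx": 0,"ty": 0,"tz": -0.6,"ax": 0,"ay": 0,"az": 0}], "jaw": 0.5}}

```text
time_s: 6.08
ee_pos: [0.4956, 0.2652, 0.4745]
eef_rot: [3.141, -0.001, 1.309]
force: [0.2, -0.2, 0.1]
grip_width: 0.0472
grip_force: 0.0
```

```bash
python3 e.py pics/e2.png; python3 -c "
from h import *
W=snap('wrist');print(blobs(W,[0,140,60],[7,255,255],50))
pin=np.array([.4892,.2388,.1845]);u=np.array([.2588,.966,0])
for th in (0,1.3,1.75,1.95):
  a=3*np.pi/4-th; X=pin+.0424*(np.cos(a)*u+np.sin(a)*np.array([0,0,1]));print(th,proj(W,X),proj(snap('side'),X),proj(snap('scene'),X))
"
```

```text
[0.49557574 0.26519929 0.47512044] [ 0.45530061 -0.45554627  0.6110946 ] 0.04724723371150842
[([369.8, 138.6], [363, 125, 15, 30, 360]), ([290.4, 231.0], [287, 228, 9, 8, 44]), ([332.1, 247.7], [318, 235, 30, 28, 599])]
[([377.2, 257.1], [365, 244, 26, 28, 583]), ([612.1, 461.6], [584, 433, 56, 47, 1295]), ([627.1, 446.1], [616, 443, 19, 7, 44])]
[([507.1, 71.5], [470, 36, 75, 72, 4013]), ([314.0, 231.3], [302, 219, 25, 25, 486])]
0 [312.30171251 334.86834483] [296.22996138 232.30441677] [314.97903016 241.01374065]
1.3 [312.20286735 269.17524292] [298.04535839 218.16929793] [296.81548651 225.43544957]
1.75 [312.20630125 243.11040207] [298.7013352  220.34793496] [292.3733526  229.05844692]
1.95 [312.21495677 234.4798022 ] [298.93396022 222.42221401] [291.1763051  231.97572767]
```

View pics/e2.png

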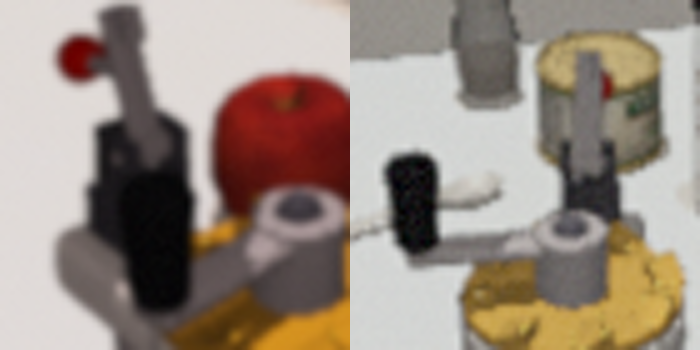

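The pawl lies thrown over with its ball at scene (290,231), which matches about 1.95 rad. Next I go above the knob, turned so that the jaws close along its path.

Run:
```python
from plan import *
o=get_obs();p=np.array(o['ee_pos']);y=75.0
T=np.array([.4065,.166,.475]);n=16
rows(p,y,[p+(T-p)*min(1,(i+1)/14) for i in range(n)],[y-80*(i+1)/n for i in range(n)])
```

```text
{"tx":-0.28,"ty":-0.14,"tz":-0,"ax":0,"ay":0,"az":1},
{"tx":-0.3,"ty":-0.12,"tz":-0.01,"ax":0,"ay":0,"az":1},
{"tx":-0.3,"ty":-0.1,"tz":-0,"ax":0,"ay":0,"az":1},
{"tx":-0.31,"ty":-0.06,"tz":-0.01,"ax":0,"ay":0,"az":1},
{"tx":-0.32,"ty":-0.04,"tz":-0,"ax":0,"ay":0,"az":1},
{"tx":-0.32,"ty":-0.01,"tz":-0.01,"ax":0,"ay":0,"az":1},
{"tx":-0.31,"ty":0.02,"tz":-0,"ax":0,"ay":0,"az":1},
{"tx":-0.32,"ty":0.04,"tz":-0.01,"ax":0,"ay":0,"az":1},
{"tx":-0.31,"ty":0.07,"tz":-0,"ax":0,"ay":0,"az":1},
{"tx":-0.3,"ty":0.1,"tz":-0.01,"ax":0,"ay":0,"az":1},
{"tx":-0.29,"ty":0.13,"tz":-0,"ax":0,"ay":0,"az":1},
{"tx":-0.28,"ty":0.15,"tz":-0.01,"ax":0,"ay":0,"az":1},
{"tx":-0.27,"ty":0.17,"tz":-0,"ax":0,"ay":0,"az":1},
{"tx":-0.25,"ty":0.2,"tz":-0.01,"ax":0,"ay":0,"az":1},
{"tx":-0,"ty":-0,"tz":0,"ax":0,"ay":0,"az":1},
{"tx":-0,"ty":-0,"tz":0,"ax":0,"ay":0,"az":1}
```

{"op": "apply_moves", "data": {"increments": [{"tx": -0.28,"ty": -0.14,"tz": 0,"ax": 0,"ay": 0,"az": 1},{"tx": -0.3,"ty": -0.12,"tz": -0.01,"ax": 0,"ay": 0,"az": 1},{"tx": -0.3,"ty": -0.1,"tz": 0,"ax": 0,"ay": 0,"az": 1},{"tx": -0.31,"ty": -0.06,"tz": -0.01,"ax": 0,"ay": 0,"az": 1},{"tx": -0.32,"ty": -0.04,"tz": 0,"ax": 0,"ay": 0,"az": 1},{"tx": -0.32,"ty": -0.01,"tz": 0,"ax": 0,"ay": 0,"az": 1},{"tx": -0.31,"ty": 0.02,"tz": 0,"ax": 0,"ay": 0,"az": 1},{"tx": -0.32,"ty": 0.04,"tz": 0,"ax": 0,"ay": 0,"az": 1}]}}

```text
time_s: 7.62
ee_pos: [0.4445, 0.2083, 0.4739]
eef_rot: [-3.142, 0.0, 0.608]
force: [0.1, 0.6, -0.5]
grip_width: 0.047
grip_force: 0.0
```

{"op": "apply_moves", "data": {"increments": [{"tx": -0.31,"ty": 0.07,"tz": 0,"ax": 0,"ay": 0,"az": 1},{"tx": -0.3,"ty": 0.1,"tz": 0,"ax": 0,"ay": 0,"az": 1},{"tx": -0.29,"ty": 0.13,"tz": 0,"ax": 0,"ay": 0,"az": 1},{"tx": -0.28,"ty": 0.15,"tz": 0,"ax": 0,"ay": 0,"az": 1},{"tx": -0.27,"ty": 0.17,"tz": 0,"ax": 0,"ay": 0,"az": 1},{"tx": -0.25,"ty": 0.2,"tz": 0,"ax": 0,"ay": 0,"az": 1},{"tx": 0,"ty": 0,"tz": 0,"ax": 0,"ay": 0,"az": 1},{"tx": 0,"ty": 0,"tz": 0,"ax": 0,"ay": 0,"az": 1},{"tx": 0,"ty": 0,"tz": 0,"ax": 0,"ay": 0,"az": 0}]}}

```text
time_s: 8.75
ee_pos: [0.4065, 0.1658, 0.4739]
eef_rot: [-3.142, -0.0, -0.087]
force: [0.4, 0.1, 0.3]
grip_width: 0.0469
grip_force: 0.0
```

```bash
sed -i s/w2.png/w3.png/ c.py; python3 c.py
```

```text
8.75 [0.40651237 0.16582297 0.4739048 ] [-1.79999749e+02 -2.09453171e-03 -4.96272529e+00] 0.04694152724620678 [ 3.03851616e-01 -1.37109618e-03  1.70557558e+00 -9.95112114e-06
  1.43735269e+00  1.96126516e+00] [0.42428956 0.12973665 0.27111764]
[([121.6, 125.0], [109, 112, 26, 27, 540])]
[230.14895344 148.80704208]
[314.53701045 262.20674388]
[313.92210906 162.00781409]
```

View pics/w3.png

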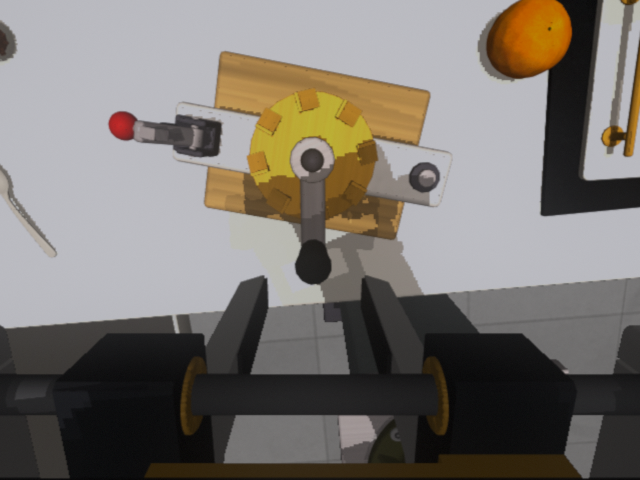

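The wrist view shows the knob at (313,262), as predicted, and the hub at (312,160). I'll descend and grip.

{"op": "apply_moves", "data": {"increments": [{"tx": 0.01,"ty": -0.02,"tz": 0.7,"ax": 0,"ay": 0,"az": 0},{"tx": 0,"ty": 0,"tz": 0.7,"ax": 0,"ay": 0,"az": 0},{"tx": 0,"ty": 0,"tz": 0.6,"ax": 0,"ay": 0,"az": 0},{"tx": 0,"ty": 0,"tz": 0.36,"ax": 0,"ay": 0,"az": 0},{"tx": 0,"ty": 0,"tz": 0,"ax": 0,"ay": 0,"az": 0}]}}

```text
time_s: 9.43
ee_pos: [0.4069, 0.1664, 0.4029]
eef_rot: [3.141, 0.001, -0.086]
force: [-0.0, -0.2, 0.7]
grip_width: 0.0469
grip_force: 0.0
```

{"op": "apply_moves", "data": {"increments": [{"tx": 0,"ty": 0,"tz": 0,"ax": 0,"ay": 0,"az": 0},{"tx": 0,"ty": 0,"tz": 0,"ax": 0,"ay": 0,"az": 0},{"tx": 0,"ty": 0,"tz": 0,"ax": 0,"ay": 0,"az": 0},{"tx": 0,"ty": 0,"tz": 0,"ax": 0,"ay": 0,"az": 0}], "jaw": 1, "force": 20}}

```text
time_s: 9.93
ee_pos: [0.4069, 0.1665, 0.4035]
eef_rot: [-3.141, -0.001, -0.087]
force: [0.4, 0.3, 2.1]
grip_width: 0.0215
grip_force: 20.0
```

```bash
cat > g.py <<'E'
from plan import *
import sys
# arc rows: dq deg, n
step,n=float(sys.argv[1]),int(sys.argv[2])
A=np.array([.4687,.1605])
o=get_obs();p=np.array(o['ee_pos']);y=np.degrees(o['eef_rot'][2])
v=p[:2]-A;r=np.hypot(*v);a=np.degrees(np.arctan2(v[1],v[0]))
print('r',r,'ang',a%360,'q',np.radians(a%360-175),'yaw',y,'F',o['force'],o['grip_width'],o['qpos'].round(2))
t=np.array([-np.sin(np.radians(a)),np.cos(np.radians(a))]);print('Ftan',-o['force'][:2]@t,'Frad',o['force'][:2]@v/r)
rows(p,y,[[*(A+.062*np.array([np.cos(np.radians(a+step*(i+1))),np.sin(np.radians(a+step*(i+1)))])),p[2]] for i in range(n)],[y+step*(i+1) for i in range(n)])
E
python3 g.py 4.5 4
```

```text
r 0.0620804096804528 ang 174.4933883734569 q -0.008842040912061078 yaw -4.988581357732323 F [0.35491942 0.3109251  2.0812191 ] 0.02148033817980772 [0.3  0.05 1.82 0.   1.27 1.96]
Ftan 0.3435485039027542 Frad -0.3234449468984848
{"tx":0.01,"ty":0.16,"tz":0,"ax":0,"ay":0,"az":-0.9},
{"tx":0,"ty":0.16,"tz":0,"ax":0,"ay":0,"az":-0.9},
{"tx":0.01,"ty":0.17,"tz":0,"ax":0,"ay":0,"az":-0.9},
{"tx":0,"ty":0.16,"tz":0,"ax":0,"ay":0,"az":-0.9}
```

{"op": "apply_moves", "data": {"increments": [{"tx": 0.01,"ty": 0.16,"tz": 0,"ax": 0,"ay": 0,"az": -0.9},{"tx": 0,"ty": 0.16,"tz": 0,"ax": 0,"ay": 0,"az": -0.9},{"tx": 0.01,"ty": 0.17,"tz": 0,"ax": 0,"ay": 0,"az": -0.9},{"tx": 0,"ty": 0.16,"tz": 0,"ax": 0,"ay": 0,"az": -0.9}]}}

```text
time_s: 10.42
ee_pos: [0.4082, 0.1471, 0.4035]
eef_rot: [-3.141, -0.002, 0.23]
force: [4.8, 5.1, -0.2]
grip_width: 0.0217
grip_force: 20.0
```

```bash
python3 g.py 4.8 9
```

```text
r 0.061930494054894585 ang 192.49411484774535 q 0.3053299038151829 yaw 13.161623286892459 F [ 4.80937053  5.10638884 -0.18724283] 0.021658911040310966 [0.26 0.04 1.83 0.   1.27 1.6 ]
Ftan 3.945004526693965 Frad -5.800188892897057
{"tx":0,"ty":0.17,"tz":0,"ax":0,"ay":0,"az":-0.96},
{"tx":0.01,"ty":0.18,"tz":0,"ax":0,"ay":0,"az":-0.96},
{"tx":0,"ty":0.17,"tz":0,"ax":0,"ay":0,"az":-0.96},
{"tx":0.01,"ty":0.17,"tz":0,"ax":0,"ay":0,"az":-0.96},
{"tx":0,"ty":0.18,"tz":0,"ax":0,"ay":0,"az":-0.96},
{"tx":0.01,"ty":0.17,"tz":0,"ax":0,"ay":0,"az":-0.96},
{"tx":0,"ty":0.17,"tz":0,"ax":0,"ay":0,"az":-0.96},
{"tx":0.01,"ty":0.17,"tz":0,"ax":0,"ay":0,"az":-0.96},
{"tx":0,"ty":0.18,"tz":0,"ax":0,"ay":0,"az":-0.96}
```

{"op": "apply_moves", "data": {"increments": [{"tx": 0.04,"ty": 0.17,"tz": 0,"ax": 0,"ay": 0,"az": -0.96},{"tx": 0.01,"ty": 0.18,"tz": 0,"ax": 0,"ay": 0,"az": -0.96},{"tx": 0,"ty": 0.17,"tz": 0,"ax": 0,"ay": 0,"az": -0.96},{"tx": 0.01,"ty": 0.17,"tz": 0,"ax": 0,"ay": 0,"az": -0.96},{"tx": 0,"ty": 0.18,"tz": 0,"ax": 0,"ay": 0,"az": -0.96},{"tx": 0.01,"ty": 0.17,"tz": 0,"ax": 0,"ay": 0,"az": -0.96},{"tx": 0,"ty": 0.17,"tz": 0,"ax": 0,"ay": 0,"az": -0.96},{"tx": 0.01,"ty": 0.17,"tz": 0,"ax": 0,"ay": 0,"az": -0.96},{"tx": 0,"ty": 0.18,"tz": 0,"ax": 0,"ay": 0,"az": -0.96}]}}

```text
time_s: 11.55
ee_pos: [0.4347, 0.1097, 0.4034]
eef_rot: [-3.141, -0.002, 0.984]
force: [1.2, 12.0, 0.4]
grip_width: 0.0217
grip_force: 20.0
```

```bash
python3 g.py 4.8 8
```

```text
r 0.061065181065096764 ang 236.21689725758105 q 1.0684364149998766 yaw 56.38895511361399 F [ 1.1844426  12.00169707  0.41243166] 0.021674427677619592 [0.17 0.07 1.79 0.   1.27 0.75]
Ftan 5.689102261788981 Frad -10.633802347596
{"tx":-0.02,"ty":0.17,"tz":0,"ax":0,"ay":0,"az":-0.96},
{"tx":0,"ty":0.18,"tz":0,"ax":0,"ay":0,"az":-0.96},
{"tx":0.01,"ty":0.17,"tz":0,"ax":0,"ay":0,"az":-0.96},
{"tx":0.01,"ty":0.17,"tz":0,"ax":0,"ay":0,"az":-0.96},
{"tx":0,"ty":0.17,"tz":0,"ax":0,"ay":0,"az":-0.96},
{"tx":0.01,"ty":0.18,"tz":0,"ax":0,"ay":0,"az":-0.96},
{"tx":0.01,"ty":0.17,"tz":0,"ax":0,"ay":0,"az":-0.96},
{"tx":0,"ty":0.17,"tz":0,"ax":0,"ay":0,"az":-0.96}
```

{"op": "apply_moves", "data": {"increments": [{"tx": 0.05,"ty": 0.17,"tz": 0,"ax": 0,"ay": 0,"az": -0.96},{"tx": 0.03,"ty": 0.17,"tz": 0,"ax": 0,"ay": 0,"az": -0.96},{"tx": 0.02,"ty": 0.17,"tz": 0,"ax": 0,"ay": 0,"az": -0.96},{"tx": 0.02,"ty": 0.17,"tz": 0,"ax": 0,"ay": 0,"az": -0.96},{"tx": 0.01,"ty": 0.17,"tz": 0,"ax": 0,"ay": 0,"az": -0.96},{"tx": 0.01,"ty": 0.17,"tz": 0,"ax": 0,"ay": 0,"az": -0.96},{"tx": 0.01,"ty": 0.17,"tz": 0,"ax": 0,"ay": 0,"az": -0.96}]}}

```text
time_s: 12.42
ee_pos: [0.4696, 0.1011, 0.4035]
eef_rot: [-3.14, 0.001, 1.57]
force: [-7.4, -5.0, 5.1]
grip_width: 0.0216
grip_force: 20.0
```

```bash
sed -i 's/A=np.array.*/A=np.array([.4687,.1622])/' g.py; python3 g.py 3 3
```

```text
r 0.06108419782018708 ang 270.8511302497015 q 1.6729178146152257 yaw 89.96204917380784 F [-7.43917168 -5.03857086  5.06686092] 0.021561627703451717 [ 0.14  0.15  1.71 -0.    1.28  0.14]
Ftan 7.513196229827234 Frad 4.927509918986266
{"tx":-0.03,"ty":0.11,"tz":0,"ax":0,"ay":0,"az":-0.6},
{"tx":0.01,"ty":0.11,"tz":0,"ax":0,"ay":0,"az":-0.6},
{"tx":0,"ty":0.1,"tz":0,"ax":0,"ay":0,"az":-0.6}
```

{"op": "apply_moves", "data": {"increments": [{"tx": -0.03,"ty": 0.1,"tz": 0,"ax": 0,"ay": 0,"az": -0.55},{"tx": -0.01,"ty": 0.1,"tz": 0,"ax": 0,"ay": 0,"az": -0.55},{"tx": 0,"ty": 0.1,"tz": 0,"ax": 0,"ay": 0,"az": -0.55},{"tx": 0,"ty": 0,"tz": 0,"ax": 0,"ay": 0,"az": 0}]}}

```text
time_s: 12.92
ee_pos: [0.4785, 0.1012, 0.4034]
eef_rot: [-3.141, -0.001, 1.713]
force: [-5.2, 6.2, 3.9]
grip_width: 0.0214
grip_force: 20.0
```

```bash
python3 g.py 3 1
```

```text
r 0.06176288479306863 ang 279.1738546232599 q 1.8181767576698022 yaw 98.13149386773003 F [-5.15652118  6.17138696  3.89565916] 0.021429248123315134 [ 0.13  0.17  1.69  0.    1.29 -0.01]
Ftan 4.106656083739106 Frad -6.914557368342207
{"tx":-0,"ty":0.11,"tz":0,"ax":0,"ay":0,"az":-0.6}
```

{"op": "apply_moves", "data": {"increments": [{"tx": 0.03,"ty": 0.1,"tz": 0,"ax": 0,"ay": 0,"az": -0.55},{"tx": 0.01,"ty": 0.1,"tz": 0,"ax": 0,"ay": 0,"az": -0.55},{"tx": 0,"ty": 0.1,"tz": 0,"ax": 0,"ay": 0,"az": -0.55},{"tx": 0,"ty": 0,"tz": 0,"ax": 0,"ay": 0,"az": 0}]}}

```text
time_s: 13.42
ee_pos: [0.4872, 0.1037, 0.4034]
eef_rot: [-3.141, -0.0, 1.857]
force: [-4.1, 1.2, 5.5]
grip_width: 0.0216
grip_force: 20.0
```

```bash
python3 g.py 3 1
```

```text
r 0.061330998732274405 ang 287.5954705089308 q 1.965161683213018 yaw 106.37082113834003 F [-4.11405547  1.21702268  5.48648929] 0.02158417659920269 [ 0.14  0.19  1.67  0.    1.29 -0.15]
Ftan 3.5536782997773138 Frad -2.403740235738314
{"tx":-0.02,"ty":0.11,"tz":0,"ax":0,"ay":0,"az":-0.6}
```

{"op": "apply_moves", "data": {"increments": [{"tx": 0,"ty": 0.1,"tz": 0,"ax": 0,"ay": 0,"az": -0.55},{"tx": 0,"ty": 0.1,"tz": 0,"ax": 0,"ay": 0,"az": -0.55},{"tx": 0.01,"ty": 0.1,"tz": 0,"ax": 0,"ay": 0,"az": -0.55},{"tx": 0,"ty": 0,"tz": 0,"ax": 0,"ay": 0,"az": 0}]}}

```text
time_s: 13.92
ee_pos: [0.4956, 0.107, 0.4034]
eef_rot: [-3.141, -0.001, 2.001]
force: [-5.5, 1.2, 5.7]
grip_width: 0.0212
grip_force: 20.0
```

```bash
python3 g.py 3 1
```

```text
r 0.061349258414212716 ang 295.96247829502727 q 2.1111935176204026 yaw 114.6266031874197 F [-5.52288096  1.23341748  5.74621462] 0.021241590233846346 [ 0.14  0.21  1.64  0.    1.3  -0.29]
Ftan 4.425548434484832 Frad -3.526762513543287
{"tx":-0.02,"ty":0.11,"tz":0,"ax":0,"ay":0,"az":-0.6}
```

{"op": "apply_moves", "data": {"increments": [{"tx": 0.01,"ty": 0.1,"tz": 0,"ax": 0,"ay": 0,"az": -0.55},{"tx": 0,"ty": 0.1,"tz": 0,"ax": 0,"ay": 0,"az": -0.55},{"tx": 0.01,"ty": 0.1,"tz": 0,"ax": 0,"ay": 0,"az": -0.55},{"tx": 0,"ty": 0,"tz": 0,"ax": 0,"ay": 0,"az": 0}]}}

```text
time_s: 14.42
ee_pos: [0.5031, 0.1115, 0.4034]
eef_rot: [-3.139, -0.001, 2.144]
force: [-9.5, -2.4, 6.6]
grip_width: 0.0216
grip_force: 20.0
```

```bash
python3 g.py 3 1
```

```text
r 0.061267167040774895 ang 304.1804287037924 q 2.2546238100189684 yaw 122.86626610364095 F [-9.51784829 -2.44544815  6.57667818] 0.021625600771440344 [ 0.15  0.22  1.62 -0.    1.3  -0.43]
Ftan 9.247709179066291 Frad -3.3240829868528623
{"tx":-0.02,"ty":0.11,"tz":0,"ax":0,"ay":0,"az":-0.6}
```

Tangential force has risen from 4.4 to 9.2 N, so this is the buffer. I'll push about 3 mm more.

{"op": "apply_moves", "data": {"increments": [{"tx": 0,"ty": 0.05,"tz": 0,"ax": 0,"ay": 0,"az": -0.28},{"tx": 0,"ty": 0.05,"tz": 0,"ax": 0,"ay": 0,"az": -0.28},{"tx": 0,"ty": 0,"tz": 0,"ax": 0,"ay": 0,"az": 0},{"tx": 0,"ty": 0,"tz": 0,"ax": 0,"ay": 0,"az": 0}]}}

```text
time_s: 14.92
ee_pos: [0.5054, 0.113, 0.4033]
eef_rot: [-3.139, -0.001, 2.192]
force: [-12.2, -3.4, 7.3]
grip_width: 0.0216
grip_force: 20.0
```

```bash
python3 g.py 3 1
```

```text
r 0.06134406348466582 ang 306.7512397910179 q 2.2994929279378282 yaw 125.61958233627165 F [-12.17372338  -3.35824579   7.2854484 ] 0.021624940872997503 [ 0.15  0.23  1.61 -0.    1.3  -0.47]
Ftan 11.763463959205879 Frad -4.593285476813374
{"tx":-0.02,"ty":0.11,"tz":0,"ax":0,"ay":0,"az":-0.6}
```

{"op": "apply_moves", "data": {"increments": [{"tx": 0,"ty": 0,"tz": 0,"ax": 0,"ay": 0,"az": 0},{"tx": 0,"ty": 0,"tz": 0,"ax": 0,"ay": 0,"az": 0},{"tx": 0,"ty": 0,"tz": 0,"ax": 0,"ay": 0,"az": 0}], "jaw": 0.5}}

```text
time_s: 15.3
ee_pos: [0.506, 0.1132, 0.4031]
eef_rot: [3.142, 0.0, 2.192]
force: [0.7, -0.2, 0.1]
grip_width: 0.0463
grip_force: 0.0
```

{"op": "apply_moves", "data": {"increments": [{"tx": 0,"ty": 0,"tz": -0.5,"ax": 0,"ay": 0,"az": 0},{"tx": 0,"ty": 0,"tz": -0.9,"ax": 0,"ay": 0,"az": 0},{"tx": 0,"ty": 0,"tz": -0.9,"ax": 0,"ay": 0,"az": 0},{"tx": 0,"ty": 0,"tz": -0.9,"ax": 0,"ay": 0,"az": 0},{"tx": 0,"ty": 0,"tz": 0,"ax": 0,"ay": 0,"az": 0},{"tx": 0,"ty": 0,"tz": 0,"ax": 0,"ay": 0,"az": 0}]}}

```text
time_s: 16.05
ee_pos: [0.5059, 0.1132, 0.4986]
eef_rot: [-3.141, -0.0, 2.192]
force: [-0.3, -0.2, -0.5]
grip_width: 0.0466
grip_force: 0.0
```

```bash
sed -i s/w3.png/w4.png/ c.py; python3 c.py
```

```text
16.05 [0.50589749 0.11315608 0.49862807] [-1.79966734e+02 -1.43774696e-02  1.25608231e+02] 0.04660903878182426 [ 1.49396610e-01  1.73217394e-01  1.46057041e+00 -4.06130189e-05
  1.50843605e+00 -4.72081785e-01] [-0.26346784 -0.20592694 -0.53149048]
[([454.1, 38.6], [441, 25, 26, 29, 561]), ([600.1, 141.9], [564, 111, 70, 65, 3166])]
[368.78202147 107.94019089]
[233.21262553  95.58700772]
[308.53459242 158.61727984]
```

View pics/w4.png

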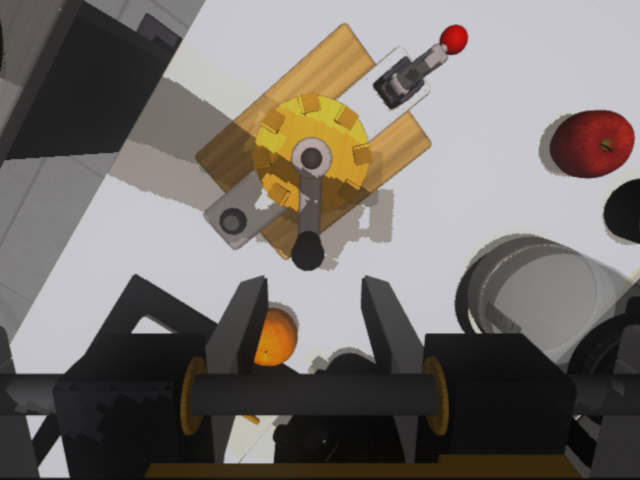

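The final view shows the pawl thrown over with its ball at (454,38). The knob is at (307,250), sprung back only 2 to 3 mm and still about 4 to 5 mm into the buffer, and the robot touches nothing.

```bash
python3 -c "
from station import hand_in
print(hand_in())"
```

```text
the job is handed in; nothing more can be done
None
```

The job is handed in at about 16 s: the pawl is thrown over on its rest, and the crank is wound back into the rubber stop (about 7 N above the drag) and left there; I saw no bystander disturbed, but the hand-in gave no verdict.

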